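# Present the bearing-ball dish to the bench code reader

### The job

Wake the pistol-shaped code reader that is clamped upside down on the bench: squeeze its trigger fully in and let it spring back out. Then pick up the ball dish by its bridge handle and turn it a quarter turn so that the white tag on its rim squarely faces the reader's window, carrying it level and gently so that the loose ball stays in the middle. Finish while still holding the dish still in the air, level, with the tag straight in front of the window, at the window's height and about 10 cm from it; leave everything else on the bench where it is.

Things in the scene. Friction and masses are not known exactly. Their poses are not given: they have to be found in the camera images.
- reader: Code reader fixed to the bench upside down: base plate 130 x 90, grey head 110 (x) x 60 x 60 centred 80 above the bench, black upright grip above it: x -26 to 0, 30 wide in y, z 108 to 202, cap 30 x 34 up to z 210. Origin: on the bench under the head's middle; x points out of the window, z up. The grip's back (x = -26) takes the squeeze.
- window (a point): Middle of the reader's window, the front face of the head, 58.5 ahead of the reader's origin and 80 above the bench; axes as the reader's: x points straight out of the window, z up.
- trigger (a joint): Trigger angle in rad: 0 let go, 0.25 fully in at its stop. Hinged at its lower end (12 ahead of the reader's origin, 116 above the bench, along the reader's y); its upper end swings back to the grip. Sprung: about 3 N to start, 8 N fully in, pushed at trigger_pad.
- trigger_pad (a point): Point on the front face of the trigger lever (20 wide, 8 thick, 82 long), 62 up the lever from its hinge, about 176 above the bench. Let go it is 31 ahead of the reader's origin (57 from the grip's back), fully in 16 ahead (42 from the back): a squeeze here closes from 57 to 42 along the reader's x.
- dish: Aluminium dished plate, 120 across, rim 32 high, foot 72 across, steel bridge handle over its middle; 0.2 to 0.45 kg. Origin: centre of the underside; z up, x from the centre out through the tag, y along the bridge. Stands on the bench ahead of the window, tag about a quarter turn from facing it. Hollow: a flat of radius 12, walls rising at about 20 degrees.
- handle (a point): Middle of the bridge's top bar, 76 above the dish's underside; the bar is 12 thick (dish x), 120 long (dish y), 22 high (z = 65 to 87). Axes as the dish's. Grip it here from above, across x; the ball's top is 38 above the underside.
- tag (a point): Middle of the outer face of the plain white tag plate (40 wide, 26 high, 3 thick) on the dish's rim, 64 from the dish's centre along its x and 30 above its underside; axes as the dish's (x points out of the tag).
- dish_centre (a point): Centre of the dish's inner floor, 10 above its underside.
- ball_center (a point): Centre of the loose steel bearing ball, 28 across, about 0.09 kg, lying in the dish.
- stop_block: Bystander: yellow block 45 x 35 x 18 with an upright steel rod to 68 high, origin under its middle.
- star_knob: Bystander: black star-shaped hand knob, 48 across, 26 high, origin under its middle.
- drive_roller: Bystander: orange roller standing upright, 56 across, 97 high, origin under its middle.
- ribbed_wheel: Bystander: red ribbed wheel lying flat, 70 across, 38 high, origin under its middle.
- clamp_lever: Bystander: orange clamp lever lying flat, 95 long, 24 high, origin under its hub.
- screwdriver: Bystander: screwdriver lying on the bench, handle to its -x.
- parts_bowl: Bystander: small empty grey bowl without handle, 90 across, 40 high, origin under its middle.
- grease_jar: Bystander: white jar with black cap, 64 across, 75 high, origin under its middle.
Not all that is in view belongs to the job. Leave any brown look-alike of the reader alone.

How it is judged:
By the outcome, as a careful person would: the job done as asked, in the order asked, and still so for the second after the job is handed in, while the arm keeps its last pose, push and grip.
It also fails if it takes over 54 s, if anything falls off the work surface, if the arm or the gripper's body presses on something with over 40 N, if the wrist force passes 120 N, or if a joint passes its speed limit or range.

### The arm

A 6-joint arm with a two-finger parallel gripper is mounted at the origin on the work surface. World frame = base frame: x ahead of the robot, y to its left, z up, the work surface at z = 0. Lengths are in m, angles in rad, forces in N, time in s.
With the tool pointing down it reaches from about 0.3 to 0.775 m from the base axis. Payload 14.6 kg.
Tool frame: the origin (TCP) lies at the very end of the fingers, on their centre line; the grasp point (between the pads) lies 19 mm behind it; y points along the fingers, x is the direction in which the jaws open and shut, and the axes are right-handed (so a half turn about y gives the same grasp; the last joint's range is limited). The gripper opens to 94 mm and grips with 3 to 60 N. Pads are 16 mm wide; open, the fingers measure 119 mm over their backs; the gripper's body (75 mm by 177 mm) begins 78 mm behind the grasp point.
Start: joints at [1.063, 0.3, 1.521, -0, 1.321, -0.067], TCP at [0.235, 0.497, 0.205] pointing down, gripper open.
Joint ranges: [-3.03, 3.03], [-0.79, 2.21], [0.23, 2.52], [-1.04, 4.18], [0, 3.07], [-2.55, 2.55]. Speed limits (rad/s): [2.22, 2.22, 2.57, 3.14, 3.14, 3.14].

### API

Orientations are given as [roll, pitch, yaw] about the fixed x, y, z axes, in that order (R = Rz(yaw) Ry(pitch) Rx(roll)).
In Python, from station import get_obs, cams, hand_in gives the robot as it stands. The module is installed in compiled form; this text tells all that it offers.
- The arm moves only by the tool step_arm, never from a script. Its argument "plan" is a list of rows, each an object with "grip": the closure, from -1 (fully open) to 1 (shut), so that 0 is half open; "slide": the shift along the tool's x, y, z in m, a list of three; "spin": the turn about the tool's y in degrees. A call has 1 to 20 rows; each row shifts and turns the commanded pose from where the row before left it, along the tool's axes as they then stand; what a row does not reach is not made up. A row lasts 1/12 s, in which the tool goes at most 41.7 mm and 7.16 degrees, less where a joint would pass 70% of its speed; a pose out of reach is approached as far as the arm can. A call is refused whole if a number of a shift passes 0.0417 or a number of a turn 7.16, either way. A call with a gripper value outside its range is refused whole. The fingers move at their own pace and stop on an object; "force" is the grip in N (left out, the last holds). Time passes only in rows, so rows that do not move let the fingers close. It gives the time, the measured TCP pose, the force and the opening at its end, in the units of the state.
- get_obs(): the state, without advancing time (a new reading comes with each control period).
- cams.camera(name): name is "side" or "top"; returns the picture (420x560x3 uint8, blue, green, red); there is no depth.
- cams.calibration(name): a dict with "K" (3x3 intrinsics, pixels), "T" (4x4, takes a point from camera to world coordinates). Camera axes: x right, y up, looking along -z (the intrinsics and any distortion apply to the point x, -y, -z); pixel columns grow to the right and rows downward; lengths in m; the calibration is good to about 2 mm. A picture is of the moment at which its call begins. calibration takes no time and is no camera call.
- hand_in(): hands the job in, once; it reports no verdict.
The state is a dict: "time_s": time; "qpos": joint angles; "joint_vel": joint speeds; "tau": joint torques, N m; "ee_pos": TCP position; "eef_rot": TCP orientation; "force": force on the tool from outside, world axes, zero at the start; "moment": the same for the moment, N m; "grip_width": finger opening in m.
Only numpy, scipy, OpenCV 4.12 (cv2) and the standard library are available. Lean on these libraries where they do the work, as an engineer would, in place of code of your own. Each camera call takes 0.05 s, during which the arm holds its last target.

## Working session

There is one attempt and no reset: what is moved stays moved. The work goes in short steps, Python scripts to look and compute and a tool call to move; the robot and the scene stay as the last step left them, time stands still between calls to the robot, and variables do not carry over. Pictures are saved under pics/ and viewed, and the job is handed in when it is done.

Besides the shell and the picture viewer there is one more tool, called after "Emit:" as name(argument=value, ...), one argument or row to a line, values as JSON. step_arm: Moves the arm, as the interface text tells. Its arguments: {"type":"object","properties":{"plan":{"type":"array","items":{"type":"object","properties":{"grip":{"type":"number"},"slide":{"type":"array","items":{"type":"number"}},"spin":{"type":"number"}}}},"force":{"type":"number"}},"required":["plan"]}

```bash
mkdir -p pics; python3 - <<'E'
from station import get_obs,cams
import cv2
o=get_obs()
for k,v in o.items(): print(k,v)
for n in("side","top"):
    cv2.imwrite(f"pics/{n}0.png",cams.camera(n)); c=cams.calibration(n); print(n,c)
E
```

```text
time_s 0.0
qpos [ 1.06340421e+00  3.00485789e-01  1.52163225e+00 -5.09793868e-06
  1.32069689e+00 -6.66096882e-02]
joint_vel [ 3.02181761e-04  8.31524145e-04 -9.81080527e-04  4.73424695e-04
 -2.03862464e-08  1.63822713e-03]
tau [ 5.68744736e-05 -5.31811738e+01 -3.52733445e+01  7.08298758e-02
  2.44007679e-02 -1.18161383e-04]
ee_pos [0.23452627 0.49717694 0.20485663]
eef_rot [-1.57071990e+00  1.21989794e-03  1.13001521e+00]
force [-0.01542312  0.28667053 -0.02734897]
moment [-0.00765599 -0.01503888  0.0014799 ]
grip_width 0.094093879427497
side {'K': array([[394.62693952,   0.        , 286.94271723],
       [  0.        , 394.62693952, 210.85517019],
       [  0.        ,   0.        ,   1.        ]]), 'T': array([[ 0.94329191,  0.26189388, -0.20399013,  0.26970975],
       [-0.33162862,  0.71579798, -0.61453699, -0.57427397],
       [-0.01492775,  0.64733673,  0.76205795,  0.83888512],
       [ 0.        ,  0.        ,  0.        ,  1.        ]])}
top {'K': array([[531.8282698 ,   0.        , 277.9655432 ],
       [  0.        , 531.8282698 , 201.88292725],
       [  0.        ,   0.        ,   1.        ]]), 'T': array([[ 2.19073396e-03,  9.94377580e-01, -1.05869870e-01,
         2.98214331e-01],
       [-9.99771653e-01,  4.42837197e-03,  2.09052876e-02,
        -1.21668124e-04],
       [ 2.12565805e-02,  1.05799897e-01,  9.94160218e-01,
         1.44872831e+00],
       [ 0.00000000e+00,  0.00000000e+00,  0.00000000e+00,
         1.00000000e+00]])}
```

View pics/side0.png

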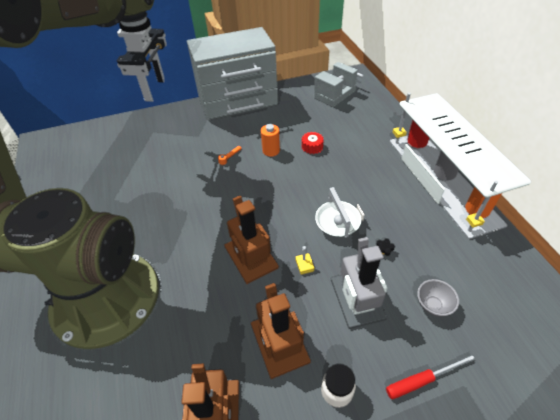

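View pics/top0.png

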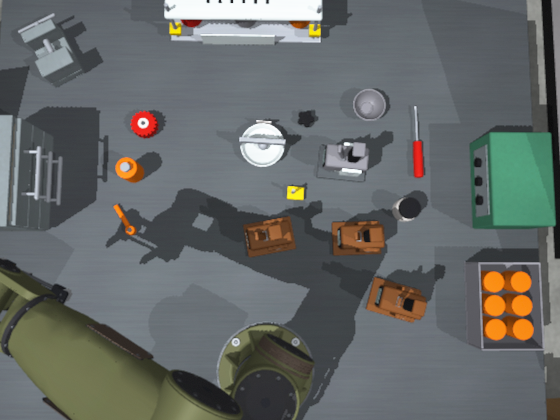

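```bash
python3 - <<'E'
import cv2
a=cv2.imread("pics/top0.png")[95:205,220:400]
cv2.imwrite("pics/topc.png",cv2.resize(a,None,fx=4.4,fy=4.4,interpolation=cv2.INTER_CUBIC))
a=cv2.imread("pics/side0.png")[175:330,290:470]
cv2.imwrite("pics/sidec.png",cv2.resize(a,None,fx=3.8,fy=3.8,interpolation=cv2.INTER_CUBIC))
E
```

```text
(no output)
```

View pics/topc.png

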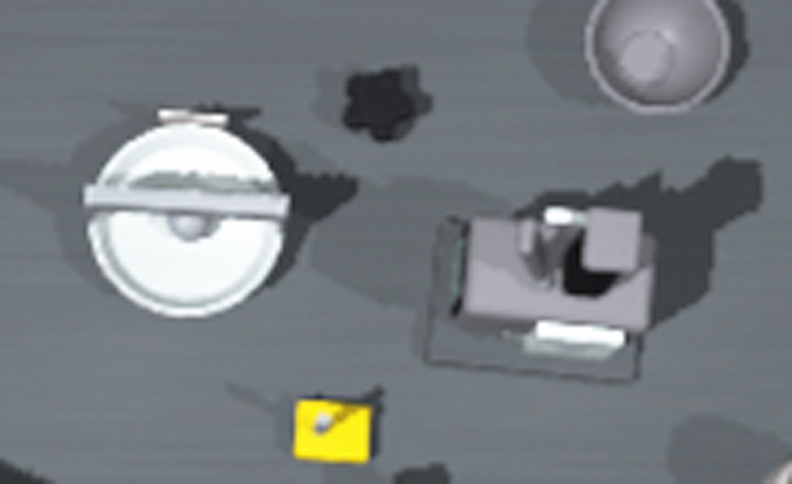

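View pics/sidec.png

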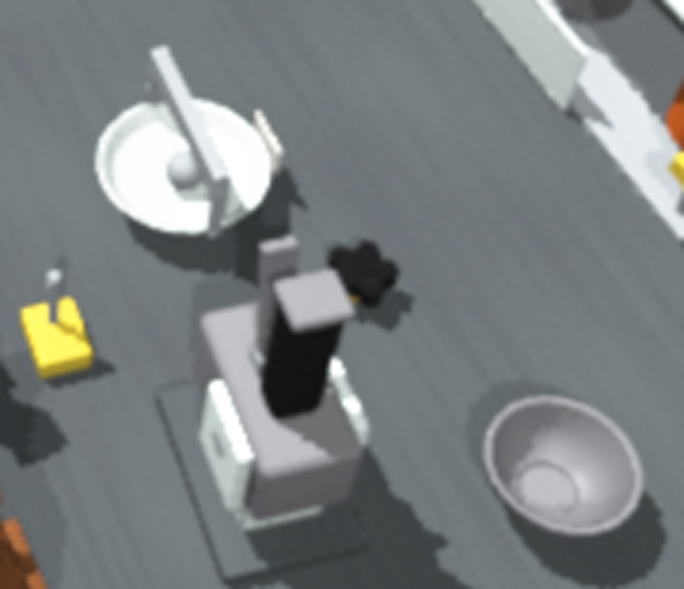

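```bash
cat > h.py <<'E'
import numpy as np
from station import get_obs,cams
import cv2
def ray(n,uv):
    c=cams.calibration(n);K,T=c["K"],c["T"]
    d=np.linalg.inv(K)@np.array([uv[0],uv[1],1.]); d=np.array([d[0],-d[1],-d[2]])
    return T[:3,3],T[:3,:3]@d
def onz(n,uv,z):
    o,d=ray(n,uv); return o+d*(z-o[2])/d[2]
def proj(n,p):
    c=cams.calibration(n);K,T=c["K"],c["T"]
    q=T[:3,:3].T@(np.asarray(p)-T[:3,3]); q=np.array([q[0],-q[1],-q[2]]); q=K@q; return q[:2]/q[2]
def tri(u1,u2):
    o1,d1=ray("side",u1);o2,d2=ray("top",u2)
    d1=d1/np.linalg.norm(d1);d2=d2/np.linalg.norm(d2)
    s=np.linalg.lstsq(np.c_[d1,-d2],o2-o1,rcond=None)[0]
    a=o1+s[0]*d1;b=o2+s[1]*d2
    return (a+b)/2,np.linalg.norm(a-b)
E
python3 - <<'E'
from h import *
np.set_printoptions(precision=4,suppress=True)
t=lambda x,y:(220+(x+.5)/4.4-.5,95+(y+.5)/4.4-.5)
s=lambda x,y:(290+(x+.5)/3.8-.5,175+(y+.5)/3.8-.5)
def show(l,P): 
    print(l); [print("  ",p) for p in P]
show("plate top z.01",[onz("top",t(*p),.01) for p in((440,215),(425,362),(638,380))])
show("plate side",[onz("side",s(*p),.01) for p in((155,393),(228,582),(370,545))])
show("head top z.11",[onz("top",t(*p),.11) for p in((470,218),(462,315),(645,330))])
show("cap top",[onz("top",t(*p),.21) for p in((589,208),(642,210),(640,272),(582,268))])
show("cap side",[onz("side",s(*p),.21) for p in((273,288),(326,270),(358,307),(300,327))])
show("bar top",[onz("top",t(*p),.087) for p in((85,185),(290,195),(290,216),(87,208))])
show("bar side",[onz("side",s(*p),.087) for p in((152,50),(168,44),(228,176),(212,184))])
show("tag",[onz("top",t(*p),.043) for p in((160,110),(227,117))])
show("tag side",[onz("side",s(*p),.043) for p in((255,113),(282,160))])
show("ball",[tri(s(184,167),t(191,222))])
E
```

```text
plate top z.01
   [ 0.6139 -0.1449  0.01  ]
   [ 0.5207 -0.135   0.01  ]
   [ 0.5101 -0.2679  0.01  ]
plate side
   [ 0.5195 -0.1417  0.01  ]
   [ 0.5092 -0.2711  0.01  ]
   [ 0.5972 -0.2785  0.01  ]
head top z.11
   [ 0.5903 -0.1524  0.11  ]
   [ 0.533  -0.1473  0.11  ]
   [ 0.5248 -0.2538  0.11  ]
cap top
   [ 0.5744 -0.2055  0.21  ]
   [ 0.5735 -0.2343  0.21  ]
   [ 0.5395 -0.2327  0.21  ]
   [ 0.5415 -0.2013  0.21  ]
cap side
   [ 0.5394 -0.2104  0.21  ]
   [ 0.5697 -0.2096  0.21  ]
   [ 0.5741 -0.2352  0.21  ]
   [ 0.5415 -0.236   0.21  ]
bar top
   [0.6137 0.0733 0.087 ]
   [ 0.6085 -0.0481  0.087 ]
   [ 0.5958 -0.0481  0.087 ]
   [0.5998 0.072  0.087 ]
bar side
   [0.6026 0.0685 0.087 ]
   [0.6152 0.07   0.087 ]
   [ 0.6039 -0.051   0.087 ]
   [ 0.5915 -0.0534  0.087 ]
tag
   [0.6711 0.0302 0.043 ]
   [ 0.667  -0.0109  0.043 ]
tag side
   [0.6656 0.0249 0.043 ]
   [ 0.6642 -0.0202  0.043 ]
ball
   (array([0.606 , 0.0108, 0.024 ]), np.float64(0.0011477142418197808))
```

Emit:
step_arm(
  plan=[
    {"grip":-1,"slide":[0,-0.02,0]},
    {"grip":-1,"slide":[0,-0.035,0]},
    {"grip":-1,"slide":[-0.01,-0.035,-0.012]},
    {"grip":-1,"slide":[-0.02,-0.01,-0.022]},
    {"grip":-1,"slide":[-0.025,0,-0.03]},
    {"grip":-1,"slide":[-0.025,0,-0.03]},
    {"grip":-1,"slide":[-0.025,0,-0.03]},
    {"grip":-1,"slide":[-0.025,0,-0.03]},
    {"grip":-1,"slide":[-0.025,0,-0.03]},
    {"grip":-1,"slide":[-0.025,0,-0.03]},
    {"grip":-1,"slide":[-0.025,0,-0.03]},
    {"grip":-1,"slide":[-0.025,0,-0.03]},
    {"grip":-1,"slide":[-0.025,0,-0.03]},
    {"grip":-1,"slide":[-0.025,0,-0.03]},
    {"grip":-1,"slide":[-0.025,0,-0.03]},
    {"grip":-1,"slide":[-0.025,0,-0.03]},
    {"grip":-1,"slide":[-0.02,0,-0.02]},
    {"grip":-1,"slide":[-0.01,0,-0.01]},
    {"grip":-1,"slide":[0,0,0]},
  ],
  force=20,
)

```text
schema error: expected keys grip, slide, spin
```

Emit:
step_arm(
  plan=[
    {"grip":-1,"slide":[0,-0.02,0],"spin":0},
    {"grip":-1,"slide":[0,-0.035,0],"spin":0},
    {"grip":-1,"slide":[-0.01,-0.035,-0.012],"spin":0},
    {"grip":-1,"slide":[-0.02,-0.01,-0.022],"spin":0},
    {"grip":-1,"slide":[-0.025,0,-0.03],"spin":0},
    {"grip":-1,"slide":[-0.025,0,-0.03],"spin":0},
    {"grip":-1,"slide":[-0.025,0,-0.03],"spin":0},
    {"grip":-1,"slide":[-0.025,0,-0.03],"spin":0},
    {"grip":-1,"slide":[-0.025,0,-0.03],"spin":0},
    {"grip":-1,"slide":[-0.025,0,-0.03],"spin":0},
    {"grip":-1,"slide":[-0.025,0,-0.03],"spin":0},
    {"grip":-1,"slide":[-0.025,0,-0.03],"spin":0},
    {"grip":-1,"slide":[-0.025,0,-0.03],"spin":0},
    {"grip":-1,"slide":[-0.025,0,-0.03],"spin":0},
    {"grip":-1,"slide":[-0.025,0,-0.03],"spin":0},
    {"grip":-1,"slide":[-0.025,0,-0.03],"spin":0},
    {"grip":-1,"slide":[-0.02,0,-0.02],"spin":0},
    {"grip":-1,"slide":[-0.01,0,-0.01],"spin":0},
    {"grip":-1,"slide":[0,0,0],"spin":0},
  ],
  force=20,
)

```text
time_s: 1.68
ee_pos: [0.465, -0.0114, 0.3048]
eef_rot: [-1.57, 0.001, 1.127]
force: [-0.4, 0.2, -0.1]
grip_width: 0.0938
```

Emit:
step_arm(
  plan=[
    {"grip":-1,"slide":[0,0,0],"spin":-5},
    {"grip":-1,"slide":[0,0,0],"spin":-6},
    {"grip":-1,"slide":[0,0,0],"spin":-6},
    {"grip":-1,"slide":[0,0,0],"spin":-3.7},
    {"grip":-1,"slide":[-0.01,0,-0.006],"spin":0},
    {"grip":-1,"slide":[-0.02,0,-0.011],"spin":0},
    {"grip":-1,"slide":[-0.025,0,-0.014],"spin":0},
    {"grip":-1,"slide":[-0.025,0,-0.014],"spin":0},
    {"grip":-1,"slide":[-0.025,0,-0.014],"spin":0},
    {"grip":-1,"slide":[-0.025,0,-0.014],"spin":0},
    {"grip":-1,"slide":[-0.025,0,-0.014],"spin":0},
    {"grip":-1,"slide":[-0.02,0,-0.012],"spin":0},
    {"grip":-1,"slide":[-0.013,0,-0.007],"spin":0},
    {"grip":-1,"slide":[-0.005,0,-0.003],"spin":0},
    {"grip":-1,"slide":[0,0,0],"spin":0},
    {"grip":-1,"slide":[0,0,0],"spin":0},
  ],
)

```text
time_s: 3.02
ee_pos: [0.5578, -0.2097, 0.3053]
eef_rot: [-1.57, -0.0, 1.49]
force: [-0.5, 0.7, 0.9]
grip_width: 0.094
```

```bash
python3 - <<'E'
from h import *
for n in("side","top"):
    im=cams.camera(n); cv2.imwrite(f"pics/{n}1.png",im)
    u=proj(n,[.5575,-.213,.2]); x,y=int(u[0])-70,int(u[1])-60
    x=max(x,0);y=max(y,0)
    cv2.imwrite(f"pics/{n}1c.png",cv2.resize(im[y:y+120,x:x+140],None,fx=5,fy=5,interpolation=cv2.INTER_CUBIC)); print(n,x,y)
o=get_obs();print(o["ee_pos"],o["eef_rot"],o["qpos"])
E
```

```text
side 299 191
top 286 89
[ 0.55772644 -0.20922632  0.30573837] [-1.57110140e+00  2.05398863e-05  1.49156695e+00] [-4.20413478e-01  3.54227497e-01  1.22056973e+00  8.27221213e-05
  1.56650106e+00 -1.91198077e+00]
```

View pics/side1c.png

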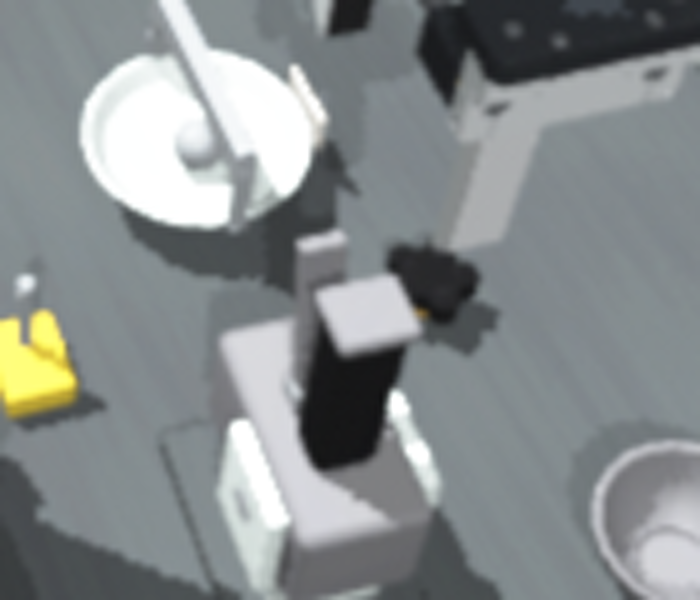

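View pics/top1c.png

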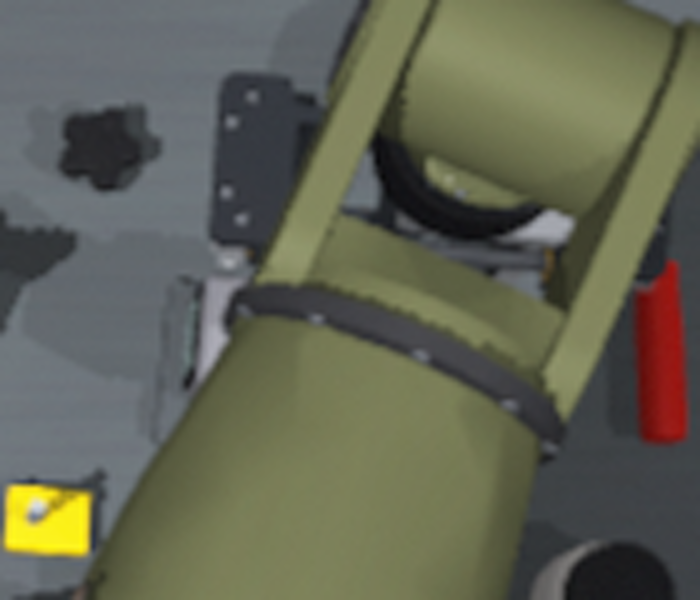

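```bash
python3 - <<'E'
from h import *
X=np.array([.082,.9966,0]);Y=np.array([-.9966,.082,0])
t=np.array([.5577,-.2092,.3057])
for a in(.047,.0595,-.047):
  for b in(-.008,.008):
    p=t+a*X+b*Y; print(a,b,(proj("side",p)-[299,191]+.5)*5)
o=np.array([.558,-.207,0])
Z=np.array([0,0,1])
for p in ((.002,.017,.21),(.002,-.017,.21),(-.028,.017,.21),(-.028,-.017,.21),(.036,.01,.2),(.036,-.01,.2),(.055,.03,.11)):
    print(p,(proj("side",o+p[0]*X+p[1]*Y+p[2]*Z)-[299,191]+.5)*5, (proj("top",o+p[0]*X+p[1]*Y+p[2]*Z)-[219.5,94.5])*4.4)
E
```

```text
0.047 -0.008 [365.18797929  25.75652148]
0.047 0.008 [324.08490611  34.39572725]
0.0595 -0.008 [352.04329385   1.68436867]
0.0595 0.008 [311.34139604  10.14877927]
-0.047 -0.008 [474.05542948 225.12788779]
-0.047 0.008 [429.66580682 235.28344126]
(0.002, 0.017, 0.21) [311.21306229 284.68144404] [586.78254166 269.02282022]
(0.002, -0.017, 0.21) [393.25019597 265.76179576] [591.12592214 207.30971784]
(-0.028, 0.017, 0.21) [340.73389707 347.82580287] [642.10960817 273.86348372]
(-0.028, -0.017, 0.21) [424.63415679 327.99077161] [646.2923507  212.15421587]
(0.036, 0.01, 0.2) [293.0060532  228.12421284] [522.48975509 254.47737795]
(0.036, -0.01, 0.2) [339.63825525 217.60329939] [525.13531051 218.45017752]
(0.055, 0.03, 0.11) [210.02624633 326.51772642] [466.70042387 316.15520839]
```

Emit:
step_arm(
  plan=[
    {"grip":-1,"slide":[0.005,0,0],"spin":0},
    {"grip":-1,"slide":[0,0.01,0],"spin":0},
    {"grip":-1,"slide":[0,0.015,0],"spin":0},
    {"grip":-1,"slide":[0,0.02,0],"spin":0},
    {"grip":-1,"slide":[0,0.02,0],"spin":0},
    {"grip":-1,"slide":[0,0.02,0],"spin":0},
    {"grip":-1,"slide":[0,0.02,0],"spin":0},
    {"grip":-1,"slide":[0,0.02,0],"spin":0},
    {"grip":-1,"slide":[0,0.015,0],"spin":0},
    {"grip":-1,"slide":[0,0.007,0],"spin":0},
    {"grip":-1,"slide":[0,0.002,0],"spin":0},
    {"grip":-1,"slide":[0,0,0],"spin":0},
    {"grip":-1,"slide":[0,0,0],"spin":0},
  ],
)

```text
time_s: 4.2
ee_pos: [0.5586, -0.2051, 0.1574]
eef_rot: [-1.572, 0.0, 1.491]
force: [-0.6, -0.3, -0.2]
grip_width: 0.094
```

```bash
python3 - <<'E'
from h import *
n="side"
im=cams.camera(n); cv2.imwrite(f"pics/{n}2c.png",cv2.resize(im[191:311,299:439],None,fx=5,fy=5,interpolation=cv2.INTER_CUBIC))
o=get_obs();print(o["ee_pos"],o["eef_rot"],o["force"])
E
```

```text
[ 0.55864564 -0.20520601  0.15753539] [-1.57239242e+00  5.89171229e-04  1.49139879e+00] [-1.268072   -0.38106906  0.62625686]
```

View pics/side2c.png

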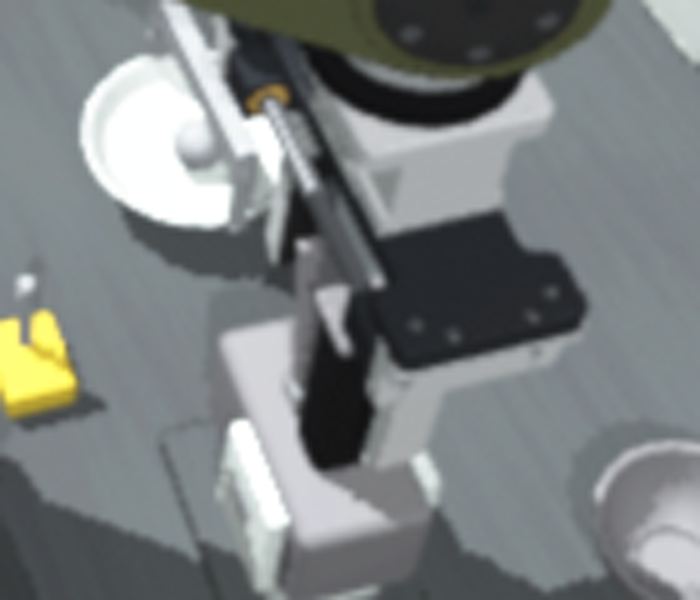

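Emit:
step_arm(
  plan=[
    {"grip":-1,"slide":[-0.003,0,0],"spin":0},
    {"grip":-1,"slide":[-0.004,0,0],"spin":0},
    {"grip":-0.3,"slide":[0,0,0],"spin":0},
    {"grip":-0.2,"slide":[0,0,0],"spin":0},
    {"grip":-0.2,"slide":[0,0,0],"spin":0},
    {"grip":-0.2,"slide":[0,0,0],"spin":0},
    {"grip":-0.2,"slide":[0,0,0],"spin":0},
  ],
  force=20,
)

```text
time_s: 4.83
ee_pos: [0.5579, -0.2117, 0.1567]
eef_rot: [-1.571, -0.0, 1.492]
force: [-0.3, 4.4, 3.7]
grip_width: 0.0642
```

Emit:
step_arm(
  plan=[
    {"grip":0,"slide":[0,0,0],"spin":0},
    {"grip":0.1,"slide":[0,0,0],"spin":0},
    {"grip":0.3,"slide":[0,0,0],"spin":0},
    {"grip":0.3,"slide":[0,0,0],"spin":0},
    {"grip":0.3,"slide":[0,0,0],"spin":0},
    {"grip":0.3,"slide":[0,0,0],"spin":0},
    {"grip":0.3,"slide":[0,0,0],"spin":0},
    {"grip":0.3,"slide":[0,0,0],"spin":0},
  ],
  force=20,
)

```text
time_s: 5.5
ee_pos: [0.5577, -0.2134, 0.1567]
eef_rot: [-1.572, 0.002, 1.49]
force: [0.8, -7.5, 1.2]
grip_width: 0.0437
```

```bash
python3 - <<'E'
from h import *
n="side"
im=cams.camera(n); cv2.imwrite(f"pics/{n}3c.png",cv2.resize(im[191:311,299:439],None,fx=5,fy=5,interpolation=cv2.INTER_CUBIC))
o=get_obs();print(o["ee_pos"],o["eef_rot"],o["force"],o["moment"],o["grip_width"])
E
```

```text
[ 0.55775146 -0.2134206   0.15666017] [-1.57174225  0.0016579   1.49025581] [ 1.70613292 -8.15741211  1.11005485] [-0.18414633 -0.13462256 -0.03788956] 0.043922793081822335
```

View pics/side3c.png

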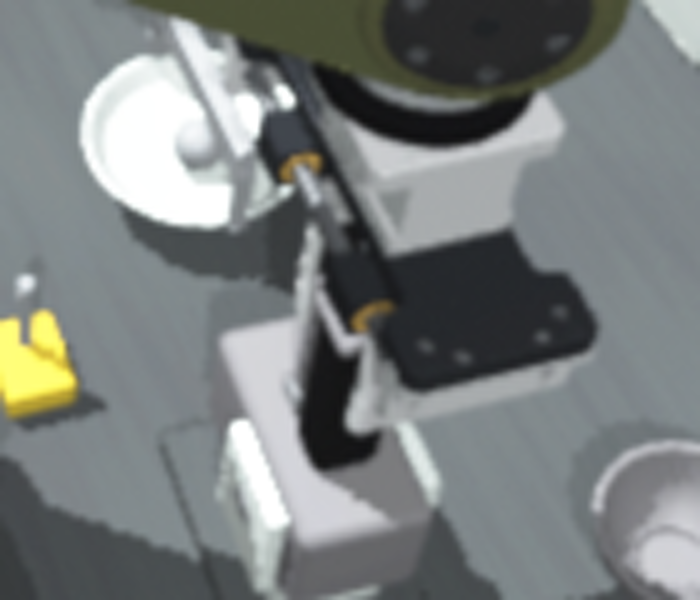

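Emit:
step_arm(
  plan=[
    {"grip":0.4,"slide":[-0.001,0,0],"spin":0},
    {"grip":0.4,"slide":[-0.001,0,0],"spin":0},
    {"grip":0.4,"slide":[0,0,0],"spin":0},
    {"grip":0.4,"slide":[0,0,0],"spin":0},
  ],
  force=30,
)

```text
time_s: 5.88
ee_pos: [0.5577, -0.2135, 0.1566]
eef_rot: [-1.571, -0.001, 1.491]
force: [0.8, 5.1, 4.8]
grip_width: 0.0433
```

Emit:
step_arm(
  plan=[
    {"grip":0.4,"slide":[0,0,0],"spin":0},
    {"grip":0,"slide":[0.001,0,0],"spin":0},
    {"grip":-0.5,"slide":[0.001,0,0],"spin":0},
    {"grip":-1,"slide":[0,0,0],"spin":0},
    {"grip":-1,"slide":[0,0,0],"spin":0},
    {"grip":-1,"slide":[0,0,0],"spin":0},
    {"grip":-1,"slide":[0,0,0],"spin":0},
    {"grip":-1,"slide":[0,0,0],"spin":0},
    {"grip":-1,"slide":[0,0,0],"spin":0},
    {"grip":-1,"slide":[0,0,0],"spin":0},
    {"grip":-1,"slide":[0.004,0,0],"spin":0},
    {"grip":-1,"slide":[0.004,0,0],"spin":0},
  ],
  force=20,
)

```text
time_s: 6.88
ee_pos: [0.5583, -0.2041, 0.1566]
eef_rot: [-1.571, 0.0, 1.491]
force: [0.9, -0.2, 0.3]
grip_width: 0.0938
```

```bash
python3 - <<'E'
from h import *
n="side"
im=cams.camera(n); cv2.imwrite(f"pics/{n}4c.png",cv2.resize(im[191:311,299:439],None,fx=5,fy=5,interpolation=cv2.INTER_CUBIC))
o=get_obs();print(o["ee_pos"],o["eef_rot"],o["force"],o["moment"],o["grip_width"])
E
```

```text
[ 0.558424   -0.20331112  0.1565394 ] [-1.57091588e+00  2.97310173e-05  1.49145569e+00] [ 0.10160128  0.74077277 -0.28123221] [ 0.03391816 -0.05937148  0.01887267] 0.09397529417536869
```

View pics/side4c.png

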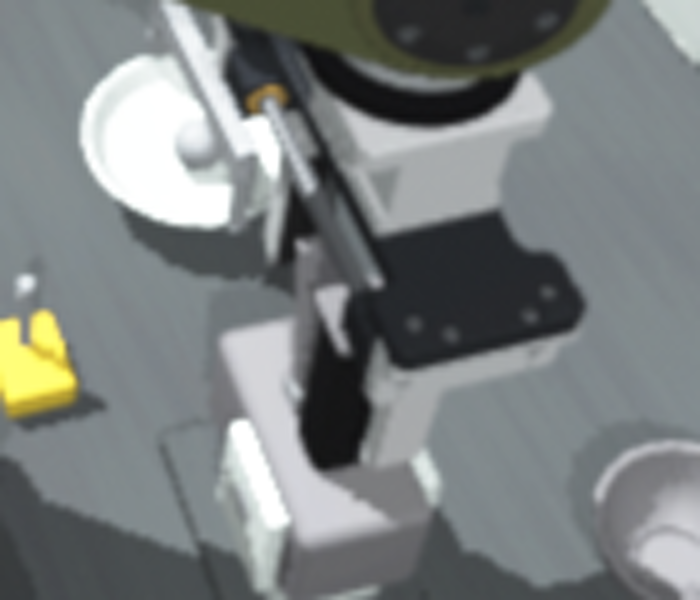

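Emit:
step_arm(
  plan=[
    {"grip":-1,"slide":[0,-0.01,0],"spin":0},
    {"grip":-1,"slide":[0,-0.025,0],"spin":0},
    {"grip":-1,"slide":[0,-0.03,0],"spin":0},
    {"grip":-1,"slide":[0,-0.03,0],"spin":0},
    {"grip":-1,"slide":[0,-0.03,0],"spin":4},
    {"grip":-1,"slide":[0,-0.02,0],"spin":7},
    {"grip":-1,"slide":[0,-0.01,0],"spin":7},
    {"grip":-1,"slide":[0,0,0],"spin":7},
    {"grip":-1,"slide":[0,0,0],"spin":7},
    {"grip":-1,"slide":[0,0,0],"spin":7},
    {"grip":-1,"slide":[0,0,0],"spin":7},
    {"grip":-1,"slide":[0,0,0],"spin":7},
    {"grip":-1,"slide":[0,0,0],"spin":7},
    {"grip":-1,"slide":[0,0,0],"spin":7},
    {"grip":-1,"slide":[0,0,0],"spin":7},
    {"grip":-1,"slide":[0,0,0],"spin":7},
    {"grip":-1,"slide":[0,0,0],"spin":6},
    {"grip":-1,"slide":[0,0,0],"spin":2},
    {"grip":-1,"slide":[0,0,0],"spin":0},
  ],
)

```text
time_s: 8.52
ee_pos: [0.5583, -0.2041, 0.3123]
eef_rot: [-1.571, -0.001, -0.064]
force: [0.6, 0.2, 0.0]
grip_width: 0.0938
```

```bash
python3 - <<'E'
from h import *
n="side"
im=cams.camera(n); cv2.imwrite(f"pics/{n}5c.png",cv2.resize(im[170:310,290:450],None,fx=5,fy=5,interpolation=cv2.INTER_CUBIC)); 
im=cams.camera("top"); cv2.imwrite("pics/top5.png",im)
cv2.imwrite("pics/top5c.png",cv2.resize(im[100:190,210:330],None,fx=6.5,fy=6.5,interpolation=cv2.INTER_CUBIC)); 
o=get_obs();print(o["ee_pos"],o["eef_rot"],o["force"],o["qpos"])
E
```

```text
[ 0.55829515 -0.20411614  0.31203651] [-1.57104484e+00 -4.57678107e-04 -6.02107092e-02] [-0.17730457 -0.84578928  0.73174199] [-4.12084882e-01  3.49699323e-01  1.21250619e+00 -7.55507625e-05
  1.57887185e+00 -3.51874746e-01]
```

View pics/side5c.png

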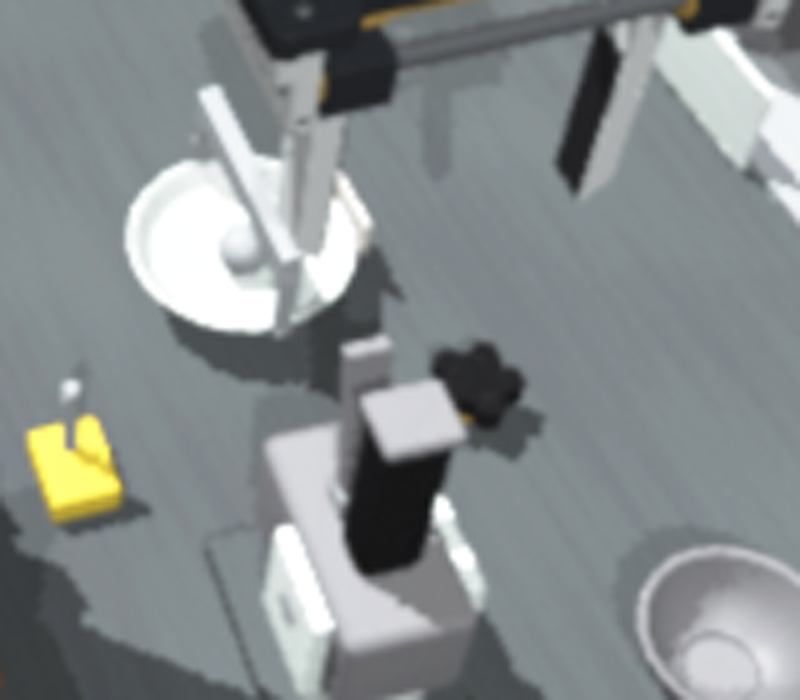

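View pics/top5c.png

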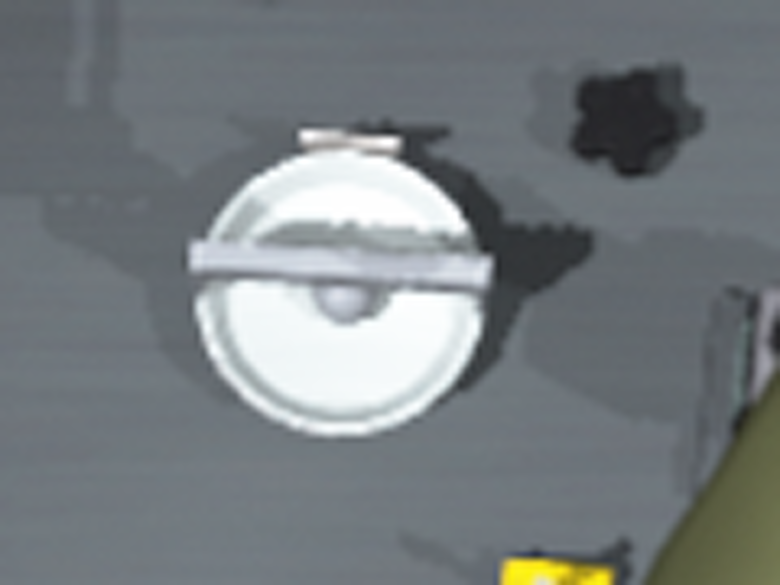

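Emit:
step_arm(
  plan=[
    {"grip":-1,"slide":[0.002,0,0.01],"spin":0},
    {"grip":-1,"slide":[0.003,0,0.022],"spin":0},
    {"grip":-1,"slide":[0.004,0,0.03],"spin":0},
    {"grip":-1,"slide":[0.005,0,0.035],"spin":0},
    {"grip":-1,"slide":[0.005,0,0.035],"spin":0},
    {"grip":-1,"slide":[0.005,0,0.035],"spin":0},
    {"grip":-1,"slide":[0.004,0.005,0.027],"spin":0},
    {"grip":-1,"slide":[0.003,0.015,0.016],"spin":0},
    {"grip":-1,"slide":[0.001,0.025,0.007],"spin":0},
    {"grip":-1,"slide":[0,0.03,0],"spin":0},
    {"grip":-1,"slide":[0,0.03,0],"spin":0},
    {"grip":-1,"slide":[0,0.03,0],"spin":0},
    {"grip":-1,"slide":[0,0.02,0],"spin":0},
    {"grip":-1,"slide":[0,0.01,0],"spin":0},
    {"grip":-1,"slide":[0,0,0],"spin":0},
  ],
)

```text
time_s: 9.87
ee_pos: [0.6029, 0.011, 0.1446]
eef_rot: [-1.571, 0.003, -0.061]
force: [-0.0, -0.5, 0.7]
grip_width: 0.094
```

```bash
python3 - <<'E'
from h import *
n="side"
im=cams.camera(n); cv2.imwrite(f"pics/{n}6c.png",cv2.resize(im[130:270,270:430],None,fx=5,fy=5,interpolation=cv2.INTER_CUBIC)); 
o=get_obs();print(o["ee_pos"],o["eef_rot"],o["force"],o["qpos"])
E
```

```text
[0.60368734 0.01086286 0.14651919] [-1.57076198e+00  7.32521848e-04 -6.12801281e-02] [-0.13958214  0.12455848  0.82892432] [-4.26840755e-02  4.70019769e-01  1.42722650e+00  5.06224285e-05
  1.24507814e+00  1.85798490e-02]
```

View pics/side6c.png

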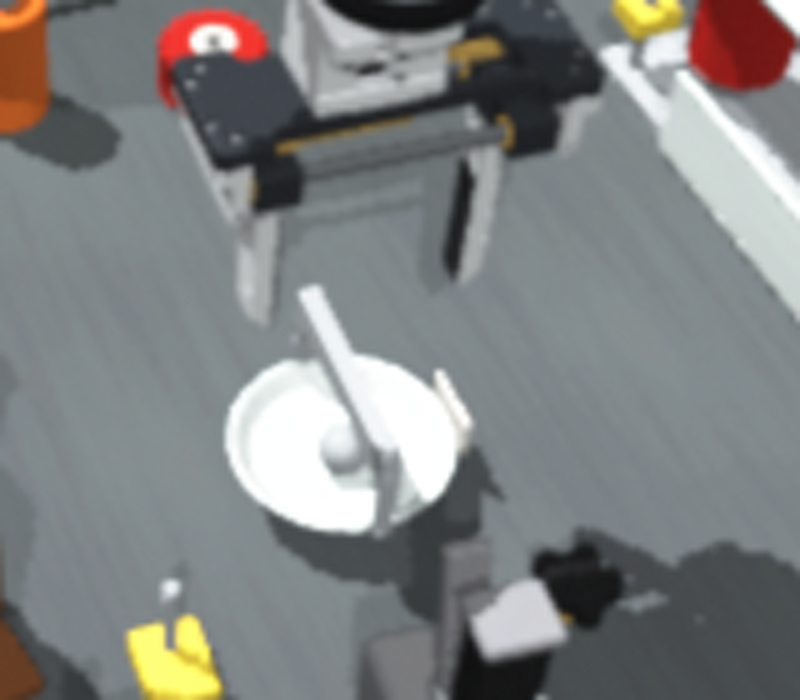

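Emit:
step_arm(
  plan=[
    {"grip":-1,"slide":[0,0.01,0],"spin":0},
    {"grip":-1,"slide":[0,0.015,0],"spin":0},
    {"grip":-1,"slide":[0,0.018,0],"spin":0},
    {"grip":-1,"slide":[0,0.018,0],"spin":0},
    {"grip":-1,"slide":[0,0.015,0],"spin":0},
    {"grip":-1,"slide":[0,0.008,0],"spin":0},
    {"grip":-1,"slide":[0,0.004,0],"spin":0},
    {"grip":-1,"slide":[0,0,0],"spin":0},
    {"grip":-1,"slide":[0,0,0],"spin":0},
  ],
)

```text
time_s: 10.67
ee_pos: [0.6043, 0.0104, 0.0595]
eef_rot: [-1.571, -0.001, -0.062]
force: [0.3, -0.3, -0.8]
grip_width: 0.0943
```

```bash
python3 - <<'E'
from h import *
n="side"
im=cams.camera(n); cv2.imwrite(f"pics/{n}7c.png",cv2.resize(im[160:270,280:400],None,fx=5,fy=5,interpolation=cv2.INTER_CUBIC)); 
o=get_obs();print(o["ee_pos"],o["eef_rot"],o["force"],o["qpos"])
E
```

```text
[0.60433571 0.01044614 0.05959852] [-1.57077403 -0.00173445 -0.06203237] [-0.12056631 -0.0414013  -0.39593094] [-4.33022077e-02  5.68564223e-01  1.49686404e+00 -1.15869081e-05
  1.07442982e+00  1.87356561e-02]
```

View pics/side7c.png

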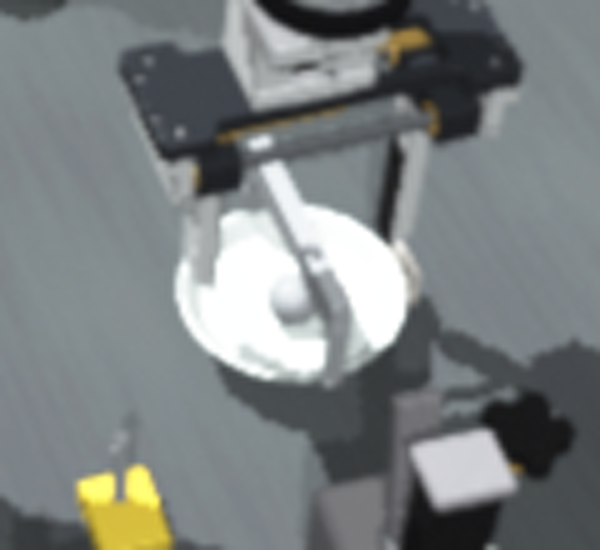

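Emit:
step_arm(
  plan=[
    {"grip":-0.4,"slide":[0,0.001,0],"spin":0},
    {"grip":0.0,"slide":[0,0,0],"spin":0},
    {"grip":0.2,"slide":[0,0,0],"spin":0},
    {"grip":0.35,"slide":[0,0,0],"spin":0},
    {"grip":0.4,"slide":[0,0,0],"spin":0},
    {"grip":0.45,"slide":[0,0,0],"spin":0},
    {"grip":0.5,"slide":[0,0,0],"spin":0},
    {"grip":0.54,"slide":[0,0,0],"spin":0},
    {"grip":0.58,"slide":[0,0,0],"spin":0},
    {"grip":0.62,"slide":[0,0,0],"spin":0},
    {"grip":0.65,"slide":[0,0,0],"spin":0},
    {"grip":0.68,"slide":[0,0,0],"spin":0},
    {"grip":0.71,"slide":[0,0,0],"spin":0},
    {"grip":0.74,"slide":[0,0,0],"spin":0},
    {"grip":0.77,"slide":[0,0,0],"spin":0},
    {"grip":0.8,"slide":[0,0,0],"spin":0},
    {"grip":0.85,"slide":[0,0,0],"spin":0},
    {"grip":0.9,"slide":[0,0,0],"spin":0},
    {"grip":1,"slide":[0,0,0],"spin":0},
    {"grip":1,"slide":[0,0,0],"spin":0},
  ],
  force=10,
)

```text
time_s: 12.38
ee_pos: [0.6038, 0.0105, 0.0575]
eef_rot: [-1.571, -0.0, -0.062]
force: [3.1, -0.5, -0.4]
grip_width: 0.0122
```

Emit:
step_arm(
  plan=[
    {"grip":1,"slide":[0,0,0],"spin":0},
    {"grip":1,"slide":[0,0,0],"spin":0},
    {"grip":1,"slide":[0,0,0],"spin":0},
    {"grip":1,"slide":[0,0,0],"spin":0},
  ],
  force=50,
)

```text
time_s: 12.72
ee_pos: [0.6038, 0.0104, 0.0575]
eef_rot: [-1.571, -0.0, -0.062]
force: [2.4, -1.2, -0.4]
grip_width: 0.0119
```

```bash
python3 - <<'E'
from h import *
n="side"
im=cams.camera(n); cv2.imwrite(f"pics/{n}8c.png",cv2.resize(im[160:270,280:400],None,fx=5,fy=5,interpolation=cv2.INTER_CUBIC)); 
o=get_obs();print(o["ee_pos"],o["eef_rot"],o["force"],o["moment"],o["grip_width"])
E
```

```text
[0.60374222 0.01045209 0.05747731] [-1.57081627e+00 -5.46702877e-05 -6.20252061e-02] [ 1.94616932 -0.07391703 -0.07471744] [-0.17913293 -0.31330121  0.01281926] 0.01151498939732564
```

View pics/side8c.png

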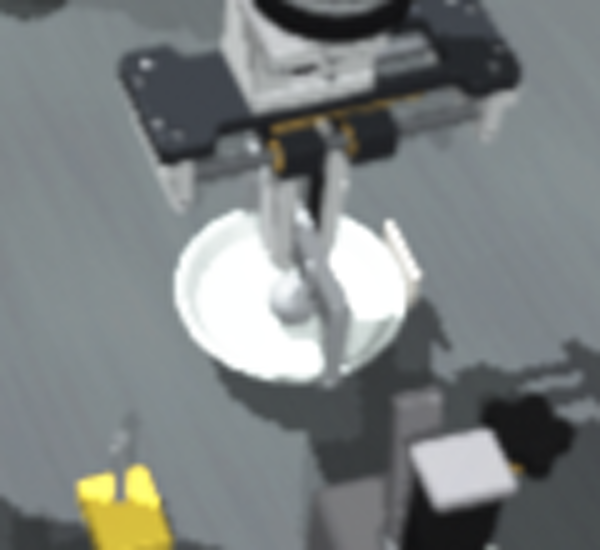

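```bash
python3 - <<'E'
from h import *
im=cv2.imread("pics/top0.png"); 
cv2.imwrite("pics/tz.png",cv2.convertScaleAbs(cv2.resize(im[135:190,310:376],None,fx=12,fy=10.9,interpolation=cv2.INTER_CUBIC),alpha=1.6,beta=-20))
im=cv2.imread("pics/side0.png")
cv2.imwrite("pics/sz.png",cv2.convertScaleAbs(cv2.resize(im[240:330,325:395],None,fx=6.6,fy=6.6,interpolation=cv2.INTER_CUBIC),alpha=1.6,beta=-20))
E
```

View pics/tz.png

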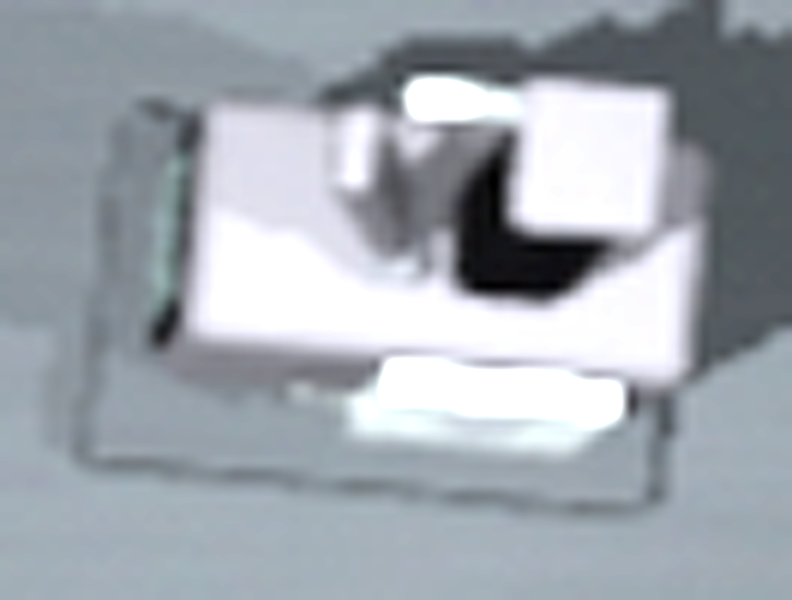

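View pics/sz.png

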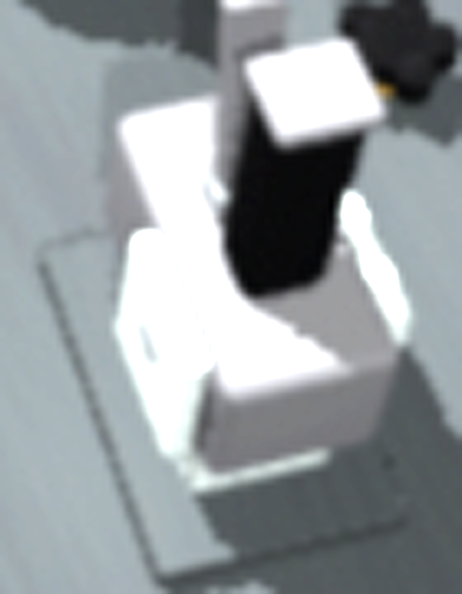

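Emit:
step_arm(
  plan=[
    {"grip":1,"slide":[0,-0.0005,0],"spin":0},
    {"grip":1,"slide":[0,-0.001,0],"spin":0},
    {"grip":1,"slide":[0,-0.0015,0],"spin":0},
    {"grip":1,"slide":[0,-0.002,0],"spin":0},
    {"grip":1,"slide":[0,-0.0025,0],"spin":0},
    {"grip":1,"slide":[0,-0.003,0],"spin":0},
    {"grip":1,"slide":[0,-0.0035,0],"spin":0},
    {"grip":1,"slide":[0,-0.0035,0],"spin":0},
    {"grip":1,"slide":[0,-0.0035,0],"spin":0},
    {"grip":1,"slide":[0,-0.0035,0],"spin":0},
    {"grip":1,"slide":[0,-0.0035,0],"spin":0},
    {"grip":1,"slide":[0,-0.0035,0],"spin":0},
    {"grip":1,"slide":[0,-0.0035,0],"spin":0},
    {"grip":1,"slide":[0,-0.0035,0],"spin":0},
    {"grip":1,"slide":[0,-0.003,0],"spin":0},
    {"grip":1,"slide":[0,-0.0025,0],"spin":0},
    {"grip":1,"slide":[0,-0.002,0],"spin":0},
    {"grip":1,"slide":[0,-0.0015,0],"spin":0},
    {"grip":1,"slide":[0,-0.0015,0],"spin":0},
    {"grip":1,"slide":[0,-0.001,0],"spin":0},
  ],
)

```text
time_s: 14.43
ee_pos: [0.6037, 0.0104, 0.1075]
eef_rot: [-1.571, 0.0, -0.062]
force: [-0.7, 0.1, -4.4]
grip_width: 0.012
```

Emit:
step_arm(
  plan=[
    {"grip":1,"slide":[0,0,0],"spin":0.5},
    {"grip":1,"slide":[0,0,0],"spin":1},
    {"grip":1,"slide":[0,0,0],"spin":1.5},
    {"grip":1,"slide":[0,0,0],"spin":2},
    {"grip":1,"slide":[0,0,0],"spin":2.5},
    {"grip":1,"slide":[0,0,0],"spin":3},
    {"grip":1,"slide":[0,0,0],"spin":3},
    {"grip":1,"slide":[0,0,0],"spin":3},
    {"grip":1,"slide":[0,0,0],"spin":3},
    {"grip":1,"slide":[0,0,0],"spin":3},
    {"grip":1,"slide":[0,0,0],"spin":3},
    {"grip":1,"slide":[0,0,0],"spin":3},
    {"grip":1,"slide":[0,0,0],"spin":3},
    {"grip":1,"slide":[0,0,0],"spin":3},
    {"grip":1,"slide":[0,0,0],"spin":3},
    {"grip":1,"slide":[0,0,0],"spin":3},
    {"grip":1,"slide":[0,0,0],"spin":2.5},
    {"grip":1,"slide":[0,0,0],"spin":1.5},
    {"grip":1,"slide":[0,0,0],"spin":0.5},
    {"grip":1,"slide":[0,0,0],"spin":0},
  ],
)

```text
time_s: 16.1
ee_pos: [0.6037, 0.0105, 0.1073]
eef_rot: [-1.571, 0.0, -0.848]
force: [-0.0, -0.5, -4.6]
grip_width: 0.0113
```

```bash
python3 - <<'E'
from h import *
n="side"
im=cams.camera(n); cv2.imwrite(f"pics/{n}9c.png",cv2.resize(im[130:300,270:430],None,fx=4,fy=4,interpolation=cv2.INTER_CUBIC)); 
o=get_obs();print(o["ee_pos"],o["eef_rot"],o["force"],o["moment"],o["grip_width"])
E
```

```text
[0.60370383 0.01046544 0.10737313] [-1.57089474e+00  5.67045699e-05 -8.47103524e-01] [ 0.21002212 -0.22459683 -5.77530406] [-0.06636058  0.10983181 -0.01398474] 0.01156706857822041
```

View pics/side9c.png

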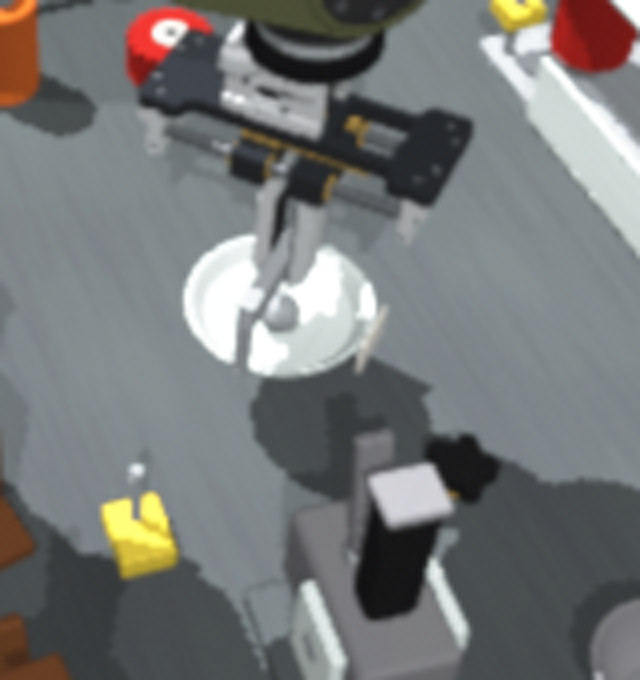

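Emit:
step_arm(
  plan=[
    {"grip":1,"slide":[0,0,0],"spin":0.5},
    {"grip":1,"slide":[0,0,0],"spin":1},
    {"grip":1,"slide":[0,0,0],"spin":1.5},
    {"grip":1,"slide":[0,0,0],"spin":2},
    {"grip":1,"slide":[0,0,0],"spin":2.5},
    {"grip":1,"slide":[0,0,0],"spin":3},
    {"grip":1,"slide":[0,0,0],"spin":3},
    {"grip":1,"slide":[0,0,0],"spin":3},
    {"grip":1,"slide":[0,0,0],"spin":3},
    {"grip":1,"slide":[0,0,0],"spin":3},
    {"grip":1,"slide":[0,0,0],"spin":3},
    {"grip":1,"slide":[0,0,0],"spin":3},
    {"grip":1,"slide":[0,0,0],"spin":3},
    {"grip":1,"slide":[0,0,0],"spin":3},
    {"grip":1,"slide":[0,0,0],"spin":3},
    {"grip":1,"slide":[0,0,0],"spin":3},
    {"grip":1,"slide":[0,0,0],"spin":2.5},
    {"grip":1,"slide":[0,0,0],"spin":1.6},
    {"grip":1,"slide":[0,0,0],"spin":1},
    {"grip":1,"slide":[0,0,0],"spin":0.5},
  ],
)

```text
time_s: 17.82
ee_pos: [0.6037, 0.0105, 0.1075]
eef_rot: [-1.571, -0.0, -1.653]
force: [0.6, -0.8, -5.2]
grip_width: 0.0118
```

Emit:
step_arm(
  plan=[
    {"grip":1,"slide":[0,0,-0.0003],"spin":0},
    {"grip":1,"slide":[0,0,-0.0006],"spin":0},
    {"grip":1,"slide":[0,0,-0.0009],"spin":0},
    {"grip":1,"slide":[0,0,-0.0012],"spin":0},
    {"grip":1,"slide":[0,0,-0.0015],"spin":0},
    {"grip":1,"slide":[0,0,-0.0018],"spin":0},
    {"grip":1,"slide":[0,0,-0.0021],"spin":0},
    {"grip":1,"slide":[0,0,-0.0021],"spin":0},
    {"grip":1,"slide":[0,0,-0.0021],"spin":0},
    {"grip":1,"slide":[0,0,-0.0021],"spin":0},
    {"grip":1,"slide":[0,0,-0.0021],"spin":0},
    {"grip":1,"slide":[0,0,-0.0021],"spin":0},
    {"grip":1,"slide":[0,0,-0.0021],"spin":0},
    {"grip":1,"slide":[0,0,-0.0018],"spin":0},
    {"grip":1,"slide":[0,0,-0.0015],"spin":0},
    {"grip":1,"slide":[0,0,-0.0012],"spin":0},
    {"grip":1,"slide":[0,0,-0.0009],"spin":0},
    {"grip":1,"slide":[0,0,-0.0006],"spin":0},
    {"grip":1,"slide":[0,0,-0.0003],"spin":0},
    {"grip":1,"slide":[0,0,0],"spin":0},
  ],
)

```text
time_s: 19.48
ee_pos: [0.5765, 0.0127, 0.1075]
eef_rot: [-1.571, -0.0, -1.652]
force: [-0.2, 0.0, -4.2]
grip_width: 0.0113
```

```bash
python3 - <<'E'
from h import *
im=cams.camera("side"); cv2.imwrite("pics/side10.png",im); cv2.imwrite("pics/side10c.png",cv2.resize(im[170:310,290:410],None,fx=4.2,fy=4.2,interpolation=cv2.INTER_CUBIC)); 
im=cams.camera("top"); cv2.imwrite("pics/top10.png",im); cv2.imwrite("pics/top10c.png",cv2.resize(im[105:195,220:380],None,fx=5,fy=5,interpolation=cv2.INTER_CUBIC)); 
o=get_obs();print(o["ee_pos"],o["eef_rot"],o["force"],o["moment"],o["grip_width"])
E
```

```text
[0.57655034 0.01266881 0.1074236 ] [-1.57082717e+00  8.38328700e-06 -1.65205398e+00] [-0.54816257  0.16522522 -4.77097114] [ 0.03440585  0.18343258 -0.0304456 ] 0.0116616396830382
```

View pics/side10c.png

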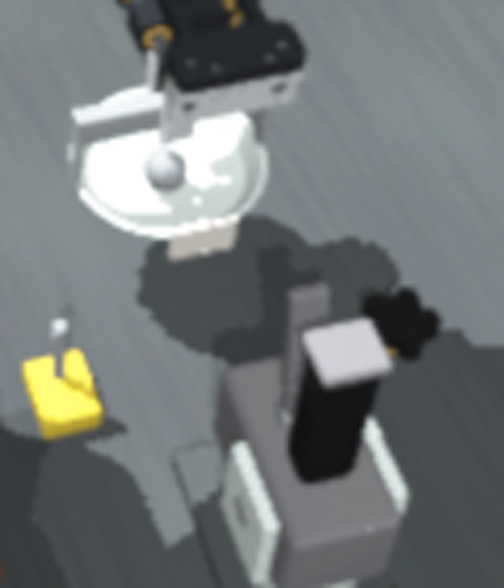

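View pics/top10c.png

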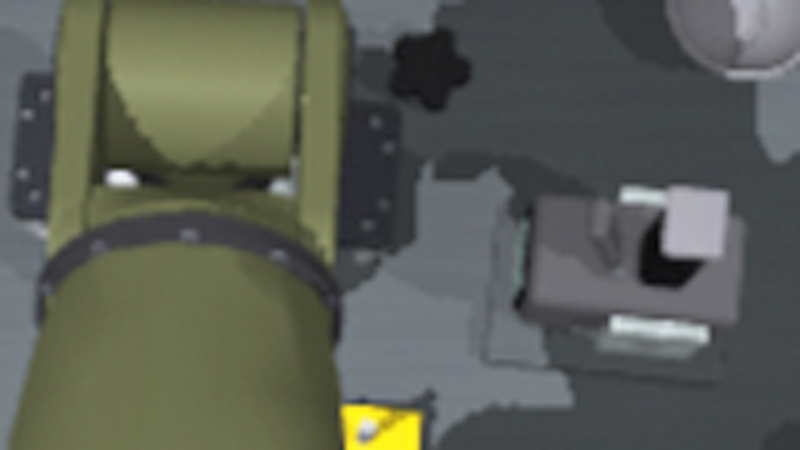

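```bash
python3 - <<'E'
from h import *
s=lambda x,y:(290+(x+.5)/4.2-.5,170+(y+.5)/4.2-.5)
print(onz("side",s(204,241),.08))
print(onz("side",s(168,233),.093),onz("side",s(240,217),.093))
th=np.radians(85.3);X=np.array([np.cos(th),np.sin(th)]);Y=np.array([-X[1],X[0]])
p=onz("side",s(204,241),.08)[:2]-[.558,-.21]
print(p@X-.0585,p@Y)
print("ball",onz("side",s(165,170),.074)) 
im=cv2.imread("pics/side10.png")
cv2.imwrite("pics/tagz.png",cv2.resize(im[180:240,300:370],None,fx=10,fy=10,interpolation=cv2.INTER_CUBIC))
c=np.array([.5765,.0127,0])
X3=np.r_[X,0];Y3=np.r_[Y,0]
for y in(-.02,.02):
  for z in(.067,.093):
    print(y,z,(proj("side",c-.064*X3+y*Y3+[0,0,z])-[299.5,179.5])*10)
E
```

```text
[ 0.57286353 -0.05375884  0.08      ]
[ 0.55075659 -0.0503328   0.093     ] [ 0.59429732 -0.05373291  0.093     ]
0.09843367735140504 -0.0020113795915882356
ball [0.57550174 0.0082719  0.074     ]
-0.02 0.067 [448.80209475 484.27853784]
-0.02 0.093 [459.120343   418.23756085]
0.02 0.067 [294.72761514 518.34968846]
0.02 0.093 [301.893511   452.59449389]
```

View pics/tagz.png

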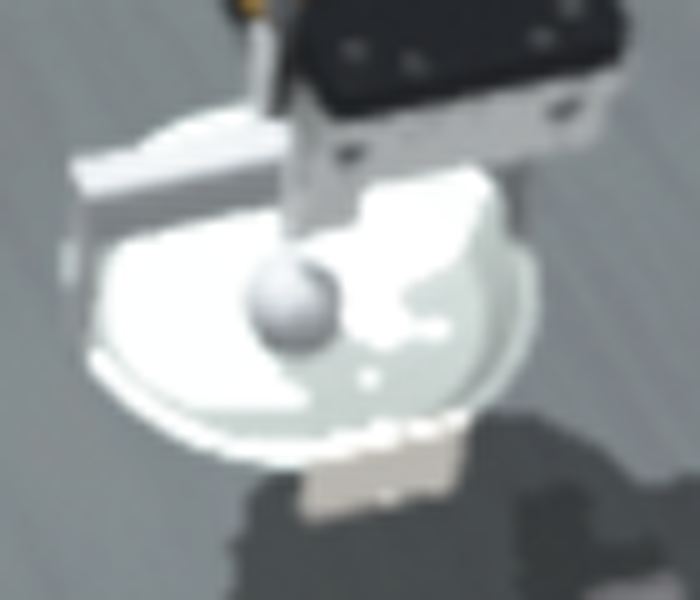

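Emit:
step_arm(
  plan=[
    {"grip":1,"slide":[0,0,0],"spin":0},
    {"grip":1,"slide":[0,0,0],"spin":0},
    {"grip":1,"slide":[0,0,0],"spin":0},
    {"grip":1,"slide":[0,0,0],"spin":0},
    {"grip":1,"slide":[0,0,0],"spin":0},
    {"grip":1,"slide":[0,0,0],"spin":0},
    {"grip":1,"slide":[0,0,0],"spin":0},
    {"grip":1,"slide":[0,0,0],"spin":0},
    {"grip":1,"slide":[0,0,0],"spin":0},
    {"grip":1,"slide":[0,0,0],"spin":0},
  ],
)

```text
time_s: 20.42
ee_pos: [0.5765, 0.0127, 0.1074]
eef_rot: [-1.571, -0.0, -1.652]
force: [0.0, 0.3, -4.1]
grip_width: 0.0114
```

```bash
python3 - <<'E'
from h import *
from station import hand_in
im=cams.camera("side"); a=cv2.imread("pics/side10.png"); print(cv2.absdiff(im,a)[180:240,300:370].max())
o=get_obs();print(o["time_s"],o["ee_pos"],o["eef_rot"],o["grip_width"])
print(hand_in())
E
```

```text
32
20.4667 [0.57651305 0.01269344 0.10744402] [-1.57079800e+00  4.54658484e-06 -1.65201839e+00] 0.011710301466009041
the job is handed in; nothing more can be done
None
```

I squeezed the trigger, let it spring back, then lifted the dish, turned it a quarter turn and handed in holding it in front of the window at 20.5 s. No verdict was reported.

- **Trigger:** The fingers stopped at about 43.5 mm, against the stated 42 mm for fully in. A stronger grip and a 2 mm shift of the arm barely moved them, so I took the trigger to be at its stop. The 1.5 mm difference is probably the fingers meeting the cap, which overhangs the grip's back. After release the picture showed the lever back in its starting position.
- **Dish at hand-in:**
  - The side view put the tag about 98 mm from the window and about 2 mm off to the side.
  - The tag was square to the window within about 1°.
  - Its height, 80 mm, comes from the arm's reading: a 50 mm lift plus the tag's 30 mm.
  - The tool was level and the ball lay in the middle of the hollow.
- **Disagreements:** The side and top cameras differed by about 2–5 mm, so I averaged them and checked the result against the contact on the trigger. The last two pictures differed slightly around the dish (up to 32 grey levels of 255); the arm's pose readings had not changed, and I did not look into it further.
- **Rest of the bench:** Nothing else appeared to have moved in the pictures. I checked this by eye only.

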